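Get the stoking shovel out from behind the fittings and put them back

TASK

I'm about to light the boiler and need the black stoking shovel that lies at the back of the wooden fittings rack, behind the lubricator, the slide valve and the copper pipe bend. First stand all three fittings upright on the cork mat, then fetch the shovel and lay it flat and lengthwise inside the white tray, and only then put each fitting back upright in the pocket it came from, right down on its floor; leave the oil can standing where it is.

Things in the scene. Friction and masses are not known exactly. Their poses are not given: they have to be found in the camera images.
- lubricator: All-brass displacement lubricator: upright round tank, diameter 34 mm (36 over end bands), 60 high, with a knurled knob on top, 82 mm high in all; 0.15 to 0.31 kg. A union stub reaches 35 mm along its +x, 40 mm up. Origin: centre of underside, z up. Grip the tank across y, TCP 46 mm above the origin. Starts in the round pocket, stub to the rack's rear.
- slide_valve: Slide valve in its brass chest, stood on end: block 28 (x) x 46 (y) x 56 mm high, with gland and steel valve rod on top, 82 mm high in all; 0.22 to 0.45 kg. Origin: centre of underside, z up. Grip it across y, TCP 46 mm above the origin. Starts in the oblong pocket, its y along the row.
- pipe_bend: Copper pipe bend: brass foot flange 44 x 44 x 8 mm, upright copper tube 15 mm thick, straight to 41 mm, then bending to a level arm along its +x at height 66 with a 22 mm nut, its end 60 mm out; 77 high; 0.16 to 0.34 kg. Origin: under the upright, centre of the flange's underside; centre of mass 7 mm to +x. Grip the upright across y, TCP 42 mm up. Starts in the square pocket, arm over the shovel.
- shovel: Black iron shovel 186 mm long: blade 46 mm wide (x from 35 to 93 mm), T-grip 48 mm wide at x = -87, shaft 9 mm thick, its axis 13 mm above the origin; 0.1 to 0.21 kg. Origin: mid-length, level of the underside, near the centre of mass; x to the blade, z up. Grip the shaft there across y. Starts along the rack's rear, right way up, underside 24 mm above the desk, on two cradles.
- lubricator_block: Light wooden block 70 (x) x 84 (y) x 14 mm fixed on the rack, with a flat-bottomed pocket in its middle. Origin: centre of its underside, 8 mm above the desk; pocket floor 7 mm, top 14 mm above it; x points to the rack's rear, y along the row. The pocket is ROUND, 50 mm across: the lubricator's place.
- valve_block: Light wooden block 70 (x) x 84 (y) x 14 mm fixed on the rack, with a flat-bottomed pocket in its middle. Origin: centre of its underside, 8 mm above the desk; pocket floor 7 mm, top 14 mm above it; x points to the rack's rear, y along the row. The pocket is OBLONG, 42 (x) x 60 (y) mm: the slide valve's place.
- bend_block: Light wooden block 70 (x) x 84 (y) x 14 mm fixed on the rack, with a flat-bottomed pocket in its middle. Origin: centre of its underside, 8 mm above the desk; pocket floor 7 mm, top 14 mm above it; x points to the rack's rear, y along the row. The pocket is SQUARE, 58 x 58 mm: the pipe bend's place. Blocks 87 mm apart in a row, in any order, rear edges 21 to 26 mm before the shovel's shaft.
- cork_mat: Flat cork mat 200 (x) x 150 (y) x 4 mm, fixed on the desk to one side of the rack, empty at the start: here the three fittings wait. Origin: centre of the underside.
- firing_tray: White enamelled tray, outside 215 (x, its length) x 86 (y) x 12 mm, walls and floor 3 mm thick, fixed on the desk on the other side of the rack, empty at the start: the shovel goes in it, either way round. Origin: centre of the underside. (Under the shovel's shaft the rack is free from x = -72 to 40 mm of the shovel, down to a base board 8 mm above the desk.)
- oil_can: Copper oil can, a cone 60 mm across at the foot with a thin bent brass spout, 68 mm high in all, standing loose beyond the rack's left rear corner (robot's view); a bystander. Origin: centre of the underside; the spout reaches 40 mm along its +x.
There are look-alikes about, which are no part of the job. Leave any pink or purple look-alike of the slide_valve alone.

How it is judged:
By the outcome, as a careful person would: the job done as asked, in the order asked, and still so for the second after the job is handed in, with the robot touching nothing.
It also fails if it takes over 144 s, if anything falls off the work surface, if the arm or the gripper's body presses on something with over 40 N, if the wrist force passes 120 N, or if a joint passes its speed limit or range.

ROBOT

A 7-joint arm with a two-finger parallel gripper is mounted at the origin on the work surface. World frame = base frame: x ahead of the robot, y to its left, z up, the work surface at z = 0. Lengths are in mm, angles in rad, forces in N, time in s.
With the tool pointing down it reaches from about 400 to 875 mm from the base axis. Payload 6.5 kg.
Tool frame: the origin (TCP) lies between the finger pads, 19 mm behind the fingertips; this is the grasp point; z points along the fingers, y is the line along which they close (so a half turn about z gives the same grasp; the last joint's range is limited). The gripper opens to 88 mm and grips with 3 to 60 N. Pads are 18 mm wide; open, the fingers measure 123 mm over their backs; the gripper's body (75 mm by 187 mm) begins 45 mm behind the grasp point.
Start: joints at [-1.228, 0.536, -0.004, 1.538, 0.003, 1.067, -0.071], TCP at [258.374, 596.433, 257.416] pointing down, gripper open.
Joint ranges: [-2.7, 2.7], [-0.37, 2.16], [-1.27, 1.26], [0.24, 2.4], [-1.31, 4.45], [0.19, 1.91], [-2.76, 2.76]. Speed limits (rad/s): [2.39, 2.39, 3.14, 3.14, 3.14, 3.14, 3.14].

INTERFACE

Orientations are given as a unit quaternion [x, y, z, w].
In Python, from rig import monitor, vision, hand_in gives the robot as it stands.
- The arm moves only by the tool carry_out, never from a script. Its argument "steps" is a list that holds one entry, the list of rows, each a list of 7 numbers: the closure, from 0 (fully open) to 1 (shut), then the shift along the tool's x, y, z in cm, then the turn, a rotation vector about the tool's x, y, z in rad. In form: [[[grip, dx, dy, dz, ax, ay, az], ...]]. A call has 1 to 10 rows; each row shifts and turns the commanded pose from where the row before left it, along the tool's axes as they then stand; what a row does not reach is not made up. A row lasts 1/10 s, in which the tool goes at most 50 mm and 8.59 degrees, less where a joint would pass 70% of its speed; a pose out of reach is approached as far as the arm can. A call with a gripper value outside its range is refused whole. The fingers move at their own pace and stop on an object; the grip force is fixed at half the most. Time passes only in rows, so rows that do not move let the fingers close. It gives the time, the measured TCP pose, the force, the opening and the grip force at its end, in the units of the state.
- monitor.sense(): the state, without advancing time (a new reading comes with each control period).
- vision.snapshot(name): name is "side" or "top" or "wrist"; returns a dict with "color" (480x640x3 uint8, red, green, blue), "z_map" (480x640 float32, mm along the optical axis (not along the pixel's ray), 0 where there is no reading), "K" (3x3 intrinsics, pixels), "dist" ([k1, k2, p1, p2, k3] as OpenCV has them; the pictures are not rectified), "position" and "attitude" of the camera in the world; the wrist camera has in their place "mount" (4x4, takes a point from camera to tool coordinates, whose origin is the TCP and whose axes are the flange's). Camera axes: x right, y down, z forward; pixel columns grow to the right and rows downward; lengths in mm; the calibration is good to about 2 mm. A picture is of the moment at which its call begins: read the wrist's pose just before it.
- hand_in(): hands the job in; it is judged then, once.
The state is a dict: "time": time; "qpos": joint angles; "qd": joint speeds; "tau": joint torques, N m; "eef_pos": TCP position; "eef_rot": TCP orientation; "force": force on the tool from outside, world axes, zero at the start; "moment": the same for the moment, N m; "gripper_width": finger opening in mm; "grasp_force": force on a finger pad.
Only numpy, scipy, OpenCV 4.12 (cv2) and the standard library are available. Lean on these libraries where they do the work, as an engineer would, in place of code of your own. Each camera call takes 0.05 s, during which the arm holds its last target. There are 200 camera calls.

## Working session

There is one attempt and no reset: what is moved stays moved. The work goes in short steps, Python scripts to look and compute and a tool call to move; the robot and the scene stay as the last step left them, time stands still between calls to the robot, and variables do not carry over. Pictures are saved under pics/ and viewed, at most 18 in all, crops included, and the job is handed in when it is done.

Besides the shell and the picture viewer there is one more tool, called after "Request:" as name(argument=value, ...), one argument or row to a line, values as JSON. carry_out: Moves the arm, as the interface text tells. Its arguments: {"type":"object","properties":{"steps":{"type":"array"}},"required":["steps"]}

```bash
mkdir -p pics; ls; cat > h.py <<'E'
import numpy as np, cv2
from scipy.spatial.transform import Rotation as R
from rig import monitor, vision, hand_in
def snap(name,fn=None):
    s=monitor.sense(); d=vision.snapshot(name)
    if name=="wrist":
        T=np.eye(4);T[:3,:3]=R.from_quat(s["eef_rot"]).as_matrix();T[:3,3]=s["eef_pos"]
        d["T"]=T@np.array(d["mount"])
    else:
        a=np.array(d["attitude"]);T=np.eye(4)
        T[:3,:3]=a if a.shape==(3,3) else R.from_quat(a).as_matrix();T[:3,3]=d["position"];d["T"]=T
    if fn: cv2.imwrite("pics/"+fn,d["color"][:,:,::-1])
    return d
def onplane(d,uv,z):
    uv=np.array(uv,float).reshape(-1,1,2)
    n=cv2.undistortPoints(uv,np.array(d["K"]),np.array(d["dist"])).reshape(-1,2)
    r=np.c_[n,np.ones(len(n))]@d["T"][:3,:3].T; o=d["T"][:3,3]
    return o+r*((z-o[2])/r[:,2])[:,None]
def cloud(d):
    z=d["z_map"]; v,u=np.mgrid[0:480,0:640]
    n=cv2.undistortPoints(np.c_[u.ravel(),v.ravel()].astype(float).reshape(-1,1,2),np.array(d["K"]),np.array(d["dist"])).reshape(-1,2)
    P=np.c_[n,np.ones(len(n))]*z.reshape(-1,1)
    return (P@d["T"][:3,:3].T+d["T"][:3,3]).reshape(480,640,3)
E
python3 - <<'E'
from h import *
s=monitor.sense();print(s)
for n in("top","side"):
    d=snap(n,n+"0.png");print(n,d["T"].round(3).tolist(),np.array(d["K"]).tolist(),d["dist"])
    np.savez("pics/"+n+"0.npz",**{k:np.array(v) for k,v in d.items()})
E
```

```text
pics
{'time': 0.0, 'qpos': array([-1.22821545,  0.53718631, -0.00442441,  1.53880593,  0.00261229,
        1.06725407, -0.07123496]), 'qd': array([ 0.00022844, -0.001918  , -0.00107676,  0.00046846,  0.00162779,
        0.00065353,  0.0005996 ]), 'tau': array([-7.75305252e-04, -5.70983148e+01,  9.90617797e-01, -2.51612985e+01,
       -5.61638502e-02,  1.78455171e-02,  1.72833111e-04]), 'eef_pos': array([258.17631976, 595.93898819, 256.55231016]), 'eef_rot': array([ 2.02955298e-01,  9.79187657e-01, -8.18132014e-04, -9.85195738e-05]), 'force': array([0.04961538, 0.68010795, 0.38835874]), 'moment': array([-0.02766709, -0.02155783, -0.01030702]), 'grasp_force': 0.0, 'gripper_width': 88.25986091309754}
top [[0.018, -0.988, 0.151, 354.87], [-0.999, -0.022, -0.023, 16.793], [0.026, -0.15, -0.988, 1203.093], [0.0, 0.0, 0.0, 1.0]] [[581.5567163757653, 0.0, 322.511642981211], [0.0, 581.5567163757653, 231.0056883085625], [0.0, 0.0, 1.0]] [-0.18619881  0.          0.          0.          0.        ]
side [[0.786, -0.39, 0.48, 50.796], [-0.618, -0.522, 0.588, -557.563], [0.021, -0.759, -0.651, 667.094], [0.0, 0.0, 0.0, 1.0]] [[531.5228961912813, 0.0, 310.1666184166566], [0.0, 531.5228961912813, 233.2745783514516], [0.0, 0.0, 1.0]] [-0.13344966  0.          0.          0.          0.        ]
```

View pics/top0.png

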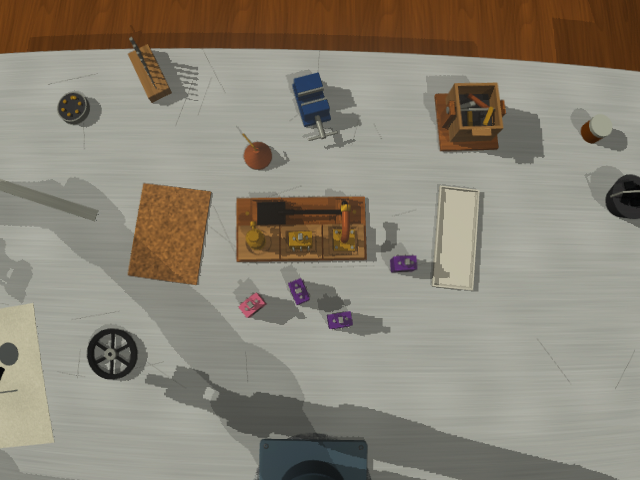

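View pics/side0.png

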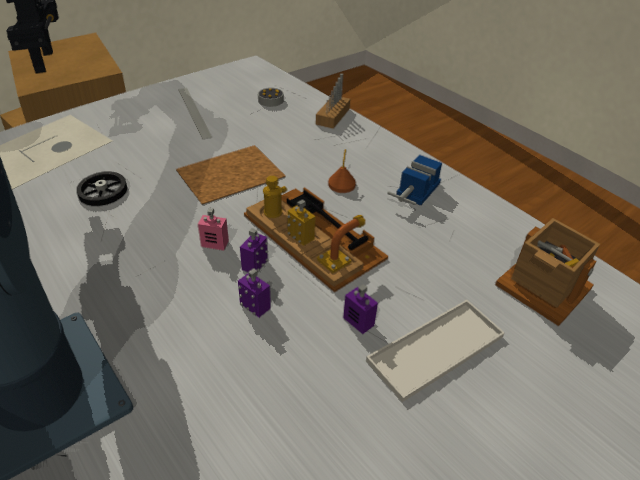

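Top view: cork mat centred near (170,234), rack (302,229) with lubricator (255,237), valve (300,239) and bend (345,225) left to right. The shovel blade is at (270,212), the tray at (456,238), the oil can at (257,155), and pink and purple decoys lie in front. The side view agrees.

```bash
python3 - <<'E'
from h import *
d=dict(np.load("pics/top0.npz"));P=cloud(d)
print("desk z",np.nanmedian(P[300:320,420:440,2]))
hsv=cv2.cvtColor(d["color"],cv2.COLOR_RGB2HSV)
def rect(mask,box,z,name):
    m=np.zeros((480,640),np.uint8);x0,y0,x1,y1=box;m[y0:y1,x0:x1]=mask[y0:y1,x0:x1]
    m=cv2.morphologyEx(m*255,cv2.MORPH_OPEN,np.ones((3,3)));c=max(cv2.findContours(m,0,2)[0],key=cv2.contourArea)
    w=onplane(d,c.reshape(-1,2),z)[:,:2].astype(np.float32);r=cv2.minAreaRect(w);print(name,r,cv2.boxPoints(r).round(0).tolist())
S,V,H=hsv[...,1],hsv[...,2],hsv[...,0]
rect((S>90)&(H<25),(120,175,220,290),4,"mat")
rect((S>60)&(H<25),(225,190,375,270),8,"rack")
rect((S<90)&(S>14)&(H>12)&(H<40)&(V>120),(425,180,485,295),12,"tray")
rect((S>90)&(H<20),(243,140,273,170),5,"can")
# heights around pts
for u,v in[(255,237),(255,227),(300,239),(345,210),(345,225),(345,235),(270,212),(310,212),(170,234),(456,238),(257,155)]:
    print((u,v),P[v,u].round(0))
E
```

```text
desk z -0.35970353933987553
mat ((526.7694702148438, 310.9928894042969), (149.60800170898438, 199.12649536132812), 83.85051727294922) [[420.0, 247.0], [618.0, 226.0], [634.0, 375.0], [436.0, 396.0]]
rack ((542.010986328125, 34.01825714111328), (135.10308837890625, 270.157470703125), 2.1241159439086914) [[469.0, 167.0], [480.0, -103.0], [615.0, -98.0], [605.0, 172.0]]
tray ((534.1787719726562, -283.4312438964844), (124.20578002929688, 243.4906768798828), 86.5379638671875) [[409.0, -338.0], [652.0, -353.0], [659.0, -229.0], [416.0, -214.0]]
can ((698.5552978515625, 130.2068634033203), (57.60284423828125, 57.97182083129883), 1.1763309240341187) [[669.0, 159.0], [670.0, 101.0], [728.0, 102.0], [727.0, 160.0]]
(255, 237) [509. 120.  97.]
(255, 227) [540. 128.  26.]
(300, 239) [507.  34.  96.]
(345, 210) [567. -53.  91.]
(345, 225) [538. -53.  88.]
(345, 235) [520. -54.  78.]
(270, 212) [571.  98.  27.]
(310, 212) [571.  15.  41.]
(170, 234) [524. 308.   7.]
(456, 238) [ 529. -295.    2.]
(257, 155) [688. 128.  41.]
```

Request:
carry_out(
  steps=[
    [[0,0,0,0,0,0,-0.148],[0,0,0,0,0,0,-0.148],[0,0,0,0,0,0,-0.149],[0,-1.68,-4.75,-0.36,0,0,0],[0,-1.68,-4.75,-0.36,0,0,0],[0,-1.68,-4.75,-0.36,0,0,0],[0,-1.68,-4.75,-0.36,0,0,0],[0,-1.68,-4.75,-0.36,0,0,0],[0,-1.68,-4.75,-0.36,0,0,0],[0,-1.68,-4.75,-0.36,0,0,0]],
  ],
)

```text
time: 1.1
eef_pos: [386.9, 269.6, 282.4]
eef_rot: [-0.018, 1.0, -0.0, -0.0]
force: [0.7, -0.1, -0.5]
gripper_width: 88.1
grasp_force: 0.0
```

Request:
carry_out(
  steps=[
    [[0,-1.68,-4.75,-0.36,0,0,0],[0,-1.68,-4.75,-0.36,0,0,0],[0,-1.68,-4.75,-0.36,0,0,0],[0,-1.68,-4.75,-0.36,0,0,0],[0,-1.68,-4.75,-0.36,0,0,0],[0,0,0,0,0,0,0],[0,0,0,0,0,0,0],[0,0,0,0,0,0,0]],
  ],
)

```text
time: 1.9
eef_pos: [477.6, 41.2, 299.8]
eef_rot: [-0.019, 1.0, 0.0, -0.0]
force: [1.1, -0.1, 0.1]
gripper_width: 88.5
grasp_force: 0.0
```

```bash
python3 - <<'E'
from h import *
d=snap("wrist","w0.png");print(d["T"].round(3).tolist(),d["mount"].round(3).tolist(),d["K"].tolist(),d["dist"])
s=monitor.sense();print(s["time"],s["eef_pos"],s["eef_rot"])
np.savez("pics/w0.npz",**{k:np.array(v) for k,v in d.items()})
E
```

```text
[[-0.039, 0.957, 0.286, 403.108], [0.999, 0.037, 0.012, 38.175], [0.001, 0.287, -0.958, 427.5], [0.0, 0.0, 0.0, 1.0]] [[0.0, -0.958, -0.288, 74.716], [1.0, 0.0, 0.001, -0.14], [-0.001, -0.288, 0.958, -127.609], [0.0, 0.0, 0.0, 1.0]] [[365.791241659779, 0.0, 320.73756530511025], [0.0, 365.791241659779, 241.37746588482176], [0.0, 0.0, 1.0]] [-0.06765889  0.          0.          0.          0.        ]
1.95 [477.63257538  41.51833416 299.87368981] [-1.94851602e-02  9.99810030e-01  2.42859105e-04 -4.15602834e-04]
```

View pics/w0.png

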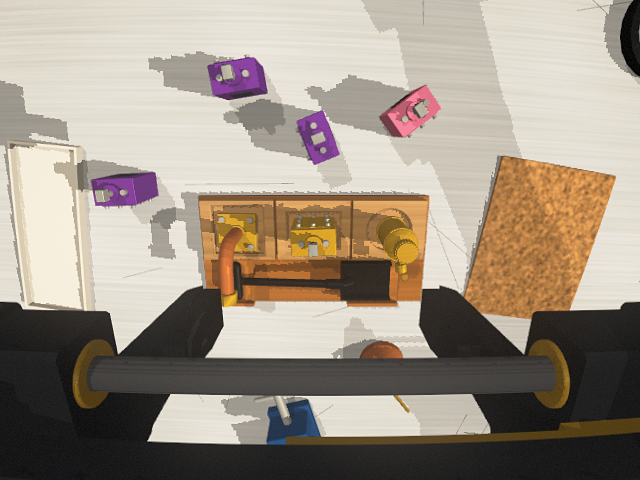

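Wrist view: the rack spans u 198–430, v 195–305. From left to right it holds bend (235,250), valve (313,238) and lubricator (400,240). The shovel shaft is at v≈281 with its blade at (365,280), the cork mat is on the right and the tray at the far left. I'll zoom in to locate the edges.

```bash
python3 - <<'E'
import cv2
i=cv2.imread("pics/w0.png")[185:312,190:440]
cv2.imwrite("pics/w0c.png",cv2.resize(i,None,fx=3.2,fy=3.2,interpolation=cv2.INTER_CUBIC))
E
```

```text
(no output)
```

View pics/w0c.png

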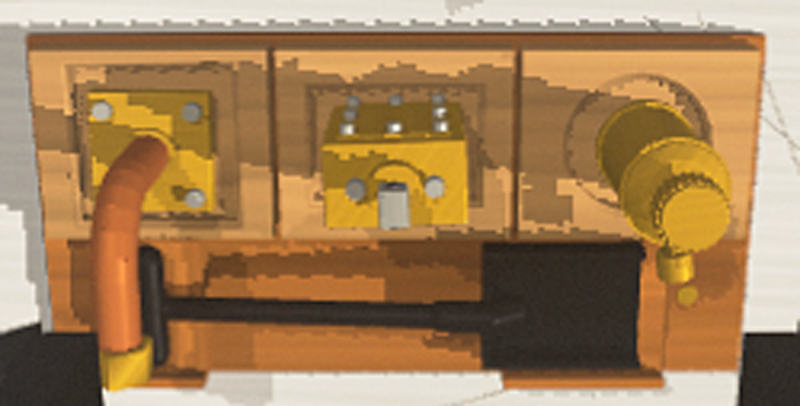

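```bash
python3 - <<'E'
from h import *
d=dict(np.load("pics/w0.npz"))
def p(name,pts,z):
    w=onplane(d,np.array(pts)/3.2+[190-.3,185-.3],z);print(name,z,w[:,:2].round(1).tolist())
p("block front L,g1,g2,R",[(32,50),(270,50),(519,50),(762,50)],22)
p("block rear L,g1,g2,R",[(45,239),(276,239),(519,241),(745,241)],22)
p("sq pocket",[(66,65),(237,67),(80,216)],22)
p("ob pocket",[(308,85),(482,83),(480,208),(308,208)],22)
p("round pocket L,top",[(567,150),(645,75)],22)
p("knob",[(697,212)],97);p("lub tank shoulder",[(676,193)],75)
p("rod",[(394,187)],97)
p("valve top",[(325,145),(465,145),(468,228),(322,228)],71)
p("flange",[(88,93),(212,93),(213,213),(90,213)],23)
p("nut",[(125,350)],92)
p("shaft",[(165,307),(435,313),(300,309)],41.5)
p("blade",[(490,242),(642,242),(638,366),(485,368)],26)
P=cloud(d)
for n,a in dict(knob=(697,212),rod=(394,190),shaft=(300,309),blade=(570,300),tgrip=(153,300),blk=(400,65),bendtop=(112,290),nut=(125,360),vtop=(345,215)).items():
    u,v=(np.array(a)/3.2+[190,185]).astype(int);print(n,P[v,u].round(1))
# tray in wrist & top by white
hsv=cv2.cvtColor(d["color"],cv2.COLOR_RGB2HSV);print(hsv[230,40],hsv[100,40])
E
```

```text
block front L,g1,g2,R 22 [[481.3, -94.9], [478.4, -10.8], [475.0, 76.4], [471.5, 162.2]]
block rear L,g1,g2,R 22 [[551.9, -94.0], [548.5, -8.4], [545.8, 80.9], [542.8, 164.5]]
sq pocket 22 [[486.2, -83.0], [484.8, -22.4], [542.4, -80.5]]
ob pocket 22 [[490.4, 2.7], [487.3, 64.1], [533.7, 65.9], [536.0, 3.3]]
round pocket L,top 22 [[510.6, 95.9], [482.2, 121.5]]
knob 97 [[508.3, 125.6]]
lub tank shoulder 75 [[509.3, 124.0]]
rod 97 [[504.0, 35.0]]
valve top 71 [[498.9, 12.6], [497.2, 56.7], [524.8, 59.0], [526.6, 12.1]]
flange 23 [[495.9, -75.3], [494.3, -31.1], [539.0, -31.3], [540.7, -76.5]]
nut 92 [[562.3, -47.9]]
shaft 41.5 [[568.8, -45.8], [567.3, 50.6], [567.6, 2.5]]
blade 26 [[545.2, 69.9], [543.2, 125.4], [592.7, 128.6], [595.6, 70.9]]
knob [508.5 125.2  96.7]
rod [505.4  35.2  95. ]
shaft [568.6   1.7  38.5]
blade [565.7 100.8  27.4]
tgrip [567.9 -51.8  36.4]
blk [482.1  35.3  21.3]
bendtop [543.2 -51.7  88.6]
nut [566.5 -48.3  90. ]
vtop [522.   18.9  71.1]
[ 21  27 247] [ 19  18 229]
```

Request:
carry_out(
  steps=[
    [[0.3,-0.69,1.64,3.4,0,0,0],[0.3,-0.69,1.64,3.4,0,0,0],[0.3,-0.69,1.64,3.4,0,0,0],[0.3,-0.69,1.64,3.4,0,0,0],[0.3,-0.69,1.64,3.4,0,0,0],[0.3,0,0,0,0,0,0],[0.3,0,0,0,0,0,0],[0.3,0,0,0,0,0,0],[0.3,0,0,0,0,0,0]],
  ],
)

```text
time: 2.85
eef_pos: [510.6, 122.5, 132.0]
eef_rot: [-0.018, 1.0, 0.0, 0.001]
force: [-0.0, -0.3, -0.5]
gripper_width: 61.6
grasp_force: 0.0
```

```bash
cat >> h.py <<'E'
def to(*targets):
    "tool-frame shift (cm) from the measured pose to each world target"
    s=monitor.sense();M=R.from_quat(s["eef_rot"]).as_matrix()
    for t in targets: print(t,"->",(M.T@(np.array(t)-s["eef_pos"])/10).round(2),"cm")
    print("t",s["time"],"pos",s["eef_pos"].round(1),"yaw of tool y",np.degrees(np.arctan2(M[1,1],M[0,1])).round(2),"w",s["gripper_width"].round(1))
E
python3 - <<'E'
from h import *
to((508.8,124.5,61))
snap("wrist","w1.png")
E
```

```text
(508.8, 124.5, 61) -> [0.19 0.2  7.1 ] cmTraceback (most recent call last):
  File "<stdin>", line 2, in <module>
  File "h.py", line 28, in to
    print("t",s["time"],"pos",s["eef_pos"].round(1),"yaw of tool y",np.degrees(np.arctan2(M[1,1],M[0,1])).round(2),"w",s["gripper_width"].round(1))
                                                                                                                       ^^^^^^^^^^^^^^^^^^^^^^^^
AttributeError: 'float' object has no attribute 'round'
```

```bash
sed -i 's/s\["gripper_width"\].round(1)/round(s["gripper_width"],1)/' h.py
```

Request:
carry_out(
  steps=[
    [[0.3,0.19,0.2,1.8,0,0,0],[0.3,0,0,1.8,0,0,0],[0.3,0,0,1.8,0,0,0],[0.3,0,0,1.7,0,0,0],[0.3,0,0,0,0,0,0],[0.3,0,0,0,0,0,0],[1,0,0,0,0,0,0],[1,0,0,0,0,0,0],[1,0,0,0,0,0,0],[1,0,0,0,0,0,0]],
  ],
)

```text
time: 3.85
eef_pos: [508.1, 124.9, 59.6]
eef_rot: [-0.018, 1.0, 0.0, 0.0]
force: [-0.3, -0.0, 3.6]
gripper_width: 33.0
grasp_force: 30.0
```

Request:
carry_out(
  steps=[
    [[1,0,0,0,0,0,0],[1,0,0,0,0,0,0],[1,0,0,0,0,0,0]],
  ],
)

```text
time: 4.15
eef_pos: [508.1, 124.9, 59.6]
eef_rot: [-0.018, 1.0, 0.0, 0.0]
force: [-1.5, -1.7, 5.6]
gripper_width: 33.4
grasp_force: 30.0
```

Request:
carry_out(
  steps=[
    [[1,0,0,-1.5,0,0,0],[1,0,0,-3,0,0,0],[1,0,0,-3,0,0,0],[1,0.64,3.25,0,0,0,0],[1,0.64,3.25,0,0,0,0],[1,0.64,3.25,0,0,0,0],[1,0.64,3.25,0,0,0,0],[1,0.64,3.25,0,0,0,0],[1,0.64,3.25,0,0,0,0]],
  ],
)

```text
time: 5.05
eef_pos: [461.5, 319.5, 134.7]
eef_rot: [-0.018, 1.0, -0.0, -0.0]
force: [0.0, 0.6, -3.0]
gripper_width: 33.0
grasp_force: 30.0
```

Request:
carry_out(
  steps=[
    [[1,0,0,0,0,0,0],[1,0,0,0,0,0,0],[1,0,0,0,0,0,0]],
  ],
)

```text
time: 5.35
eef_pos: [462.6, 317.0, 134.4]
eef_rot: [-0.017, 1.0, -0.001, -0.0]
force: [0.1, -0.2, -2.5]
gripper_width: 33.1
grasp_force: 30.0
```

```bash
python3 - <<'E'
from h import *
to((462,318,48.6))
snap("wrist","w1.png")
E
```

```text
(462, 318, 48.6) -> [0.05 0.11 8.58] cm
t 5.35 pos [462.6 317.  134.4] yaw of tool y 92.0 w 33.1
```

View pics/w1.png

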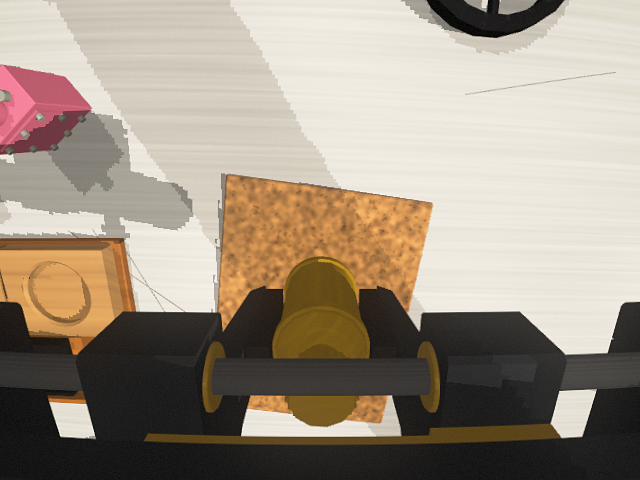

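The lubricator hangs upright between the fingers over the mat (front corners at (225,174) and (432,204)). The empty round pocket is at (58,291). I'll lower it now.

Request:
carry_out(
  steps=[
    [[1,0,0,2.5,0,0,0],[1,0,0,2.5,0,0,0],[1,0,0,2,0,0,0],[1,0,0,1,0,0,0],[1,0,0,0.4,0,0,0],[1,0,0,0.05,0,0,0],[1,0,0,0,0,0,0],[1,0,0,0,0,0,0]],
  ],
)

```text
time: 6.2
eef_pos: [462.9, 318.7, 50.6]
eef_rot: [-0.018, 1.0, 0.0, 0.001]
force: [-0.3, -0.4, -1.3]
gripper_width: 32.9
grasp_force: 30.0
```

```bash
python3 - <<'E'
from h import *
to((462,318,48.6)); print(monitor.sense()["force"])
d=dict(np.load("pics/w0.npz"))
E
```

```text
(462, 318, 48.6) -> [ 0.1  -0.07  0.2 ] cm
t 6.2 pos [462.9 318.7  50.6] yaw of tool y 92.07 w 32.9
[-0.29315716 -0.36112882 -1.27342058]
```

Request:
carry_out(
  steps=[
    [[1,0,0,0.1,0,0,0],[1,0,0,0.1,0,0,0],[1,0,0,0,0,0,0],[0.3,0,0,0,0,0,0],[0.3,0,0,0,0,0,0],[0.3,0,0,0,0,0,0],[0.3,0,0,0,0,0,0]],
  ],
)

```text
time: 6.9
eef_pos: [462.4, 318.5, 47.7]
eef_rot: [-0.018, 1.0, 0.0, 0.0]
force: [-0.9, -0.5, 0.3]
gripper_width: 61.4
grasp_force: 0.0
```

Request:
carry_out(
  steps=[
    [[0.3,0,0,-3,0,0,0],[0.3,0,0,-3,0,0,0],[0.25,0,0,-3,0,0,0],[0.25,-0.48,-3.565,0,0,0,0],[0.25,-0.48,-3.565,0,0,0,0],[0.25,-0.48,-3.565,0,0,0,0],[0.25,-0.48,-3.565,0,0,0,0],[0.25,-0.48,-3.565,0,0,0,0],[0.25,-0.48,-3.565,0,0,0,0],[0.25,-0.48,-3.565,0,0,0,0]],
  ],
)

```text
time: 7.9
eef_pos: [505.1, 68.8, 137.8]
eef_rot: [-0.018, 1.0, 0.0, 0.0]
force: [1.3, -0.0, 0.2]
gripper_width: 66.1
grasp_force: 0.0
```

Request:
carry_out(
  steps=[
    [[0.25,-0.48,-3.565,0,0,0,0],[0.25,0,0,0,0,0,0],[0.25,0,0,0,0,0,0],[0.25,0,0,0,0,0,0]],
  ],
)

```text
time: 8.3
eef_pos: [510.8, 36.2, 137.6]
eef_rot: [-0.019, 1.0, 0.0, -0.0]
force: [0.1, 0.9, -0.7]
gripper_width: 66.0
grasp_force: 0.0
```

```bash
python3 - <<'E'
from h import *
to((511.9,35.1,61))
E
```

```text
(511.9, 35.1, 61) -> [-0.1  -0.12  7.66] cm
t 8.3 pos [510.8  36.2 137.6] yaw of tool y 92.17 w 66.0
```

Request:
carry_out(
  steps=[
    [[0.25,-0.1,-0.12,2,0,0,0],[0.25,0,0,2,0,0,0],[0.25,0,0,2,0,0,0],[0.25,0,0,1.6,0,0,0],[0.25,0,0,0,0,0,0],[0.25,0,0,0,0,0,0],[1,0,0,0,0,0,0],[1,0,0,0,0,0,0],[1,0,0,0,0,0,0],[1,0,0,0,0,0,0]],
  ],
)

```text
time: 9.3
eef_pos: [512.7, 34.0, 62.4]
eef_rot: [-0.018, 1.0, 0.0, 0.001]
force: [-1.7, 1.4, 6.9]
gripper_width: 45.9
grasp_force: 29.8
```

Request:
carry_out(
  steps=[
    [[1,0,0,0,0,0,0],[1,0,0,0,0,0,0],[1,0,0,0,0,0,0]],
  ],
)

```text
time: 9.6
eef_pos: [512.7, 34.0, 62.4]
eef_rot: [-0.018, 1.0, 0.0, 0.001]
force: [-0.4, 1.4, 6.3]
gripper_width: 45.8
grasp_force: 29.8
```

Request:
carry_out(
  steps=[
    [[1,0,0,-1.5,0,0,0],[1,0,0,-3,0,0,0],[1,0,0,-3.5,0,0,0],[1,-0.28,3.455,0,0,0,0],[1,-0.28,3.455,0,0,0,0],[1,-0.28,3.455,0,0,0,0],[1,-0.28,3.455,0,0,0,0],[1,-0.28,3.455,0,0,0,0],[1,-0.28,3.455,0,0,0,0],[1,-0.28,3.455,0,0,0,0]],
  ],
)

```text
time: 10.6
eef_pos: [522.3, 277.0, 141.2]
eef_rot: [-0.018, 1.0, -0.0, -0.0]
force: [0.3, -0.1, -2.7]
gripper_width: 45.6
grasp_force: 29.8
```

Request:
carry_out(
  steps=[
    [[1,-0.28,3.455,0,0,0,0],[1,0,0,0,0,0,0],[1,0,0,0,0,0,0],[1,0,0,0,0,0,0]],
  ],
)

```text
time: 11.0
eef_pos: [524.3, 308.9, 141.2]
eef_rot: [-0.017, 1.0, -0.001, -0.0]
force: [-0.9, -0.3, -3.2]
gripper_width: 45.7
grasp_force: 29.8
```

```bash
python3 - <<'E'
from h import *
to((525,311,51.4))
E
```

```text
(525, 311, 51.4) -> [-0.08  0.22  8.98] cm
t 11.0 pos [524.3 308.9 141.2] yaw of tool y 92.0 w 45.7
```

Request:
carry_out(
  steps=[
    [[1,0,0,2.5,0,0,0],[1,0,0,2.5,0,0,0],[1,0,0,2,0,0,0],[1,0,0,1,0,0,0],[1,0,0,0.5,0,0,0],[1,0,0,0.2,0,0,0],[1,0,0,0.1,0,0,0],[1,0,0,0.05,0,0,0],[1,0,0,0,0,0,0],[1,0,0,0,0,0,0]],
  ],
)

```text
time: 12.0
eef_pos: [524.7, 310.9, 53.7]
eef_rot: [-0.018, 1.0, 0.0, 0.0]
force: [-0.2, -0.5, -3.2]
gripper_width: 45.4
grasp_force: 29.8
```

```bash
python3 - <<'E'
from h import *
to((525,311,51.4)); print(monitor.sense()["force"])
E
```

```text
(525, 311, 51.4) -> [-0.03  0.01  0.23] cm
t 12.0 pos [524.7 310.9  53.7] yaw of tool y 92.08 w 45.4
[-0.15473688 -0.51601049 -3.161021  ]
```

Request:
carry_out(
  steps=[
    [[1,0,0,0.1,0,0,0],[1,0,0,0.1,0,0,0],[1,0,0,0.02,0,0,0],[1,0,0,0,0,0,0],[0.25,0,0,0,0,0,0],[0.25,0,0,0,0,0,0],[0.25,0,0,0,0,0,0],[0.25,0,0,-3,0,0,0],[0.25,0,0,-3,0,0,0],[0.25,0,0,-3,0,0,0]],
  ],
)

```text
time: 13.0
eef_pos: [524.3, 310.5, 141.7]
eef_rot: [-0.018, 1.0, -0.0, -0.0]
force: [-0.4, 0.1, 0.7]
gripper_width: 66.3
grasp_force: 0.0
```

Request:
carry_out(
  steps=[
    [[0.45,0.207,-3.64,0,0,0,0],[0.45,0.207,-3.64,0,0,0,0],[0.45,0.207,-3.64,0,0,0,0],[0.45,0.207,-3.64,0,0,0,0],[0.45,0.207,-3.64,0,0,0,0],[0.45,0.207,-3.64,0,0,0,0],[0.45,0.207,-3.64,0,0,0,0],[0.45,0.207,-3.64,0,0,0,0],[0.45,0.207,-3.64,0,0,0,0],[0.45,0.207,-3.64,0,0,0,0]],
  ],
)

```text
time: 14.0
eef_pos: [516.9, -55.3, 141.1]
eef_rot: [-0.018, 1.0, -0.0, 0.0]
force: [1.4, -0.0, 0.2]
gripper_width: 48.6
grasp_force: 0.0
```

Request:
carry_out(
  steps=[
    [[0.45,0,0,0,0,0,0],[0.45,0,0,0,0,0,0],[0.45,0,0,0,0,0,0]],
  ],
)

```text
time: 14.3
eef_pos: [517.1, -52.4, 140.9]
eef_rot: [-0.019, 1.0, 0.0, 0.0]
force: [-0.4, -0.4, 0.2]
gripper_width: 48.7
grasp_force: 0.0
```

```bash
python3 - <<'E'
from h import *
to((517.5,-53.5,57)); snap("wrist","w2.png")
snap("side","s2.png")
E
```

```text
(517.5, -53.5, 57) -> [-0.03 -0.12  8.39] cm
t 14.3 pos [517.1 -52.4 140.9] yaw of tool y 92.17 w 48.7
```

View pics/s2.png

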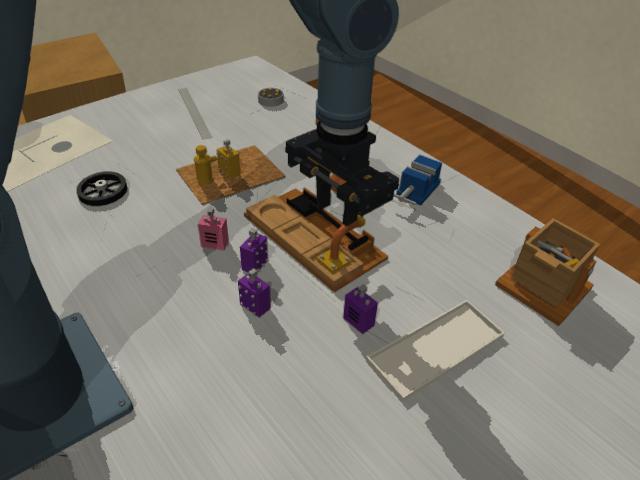

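View pics/w2.png

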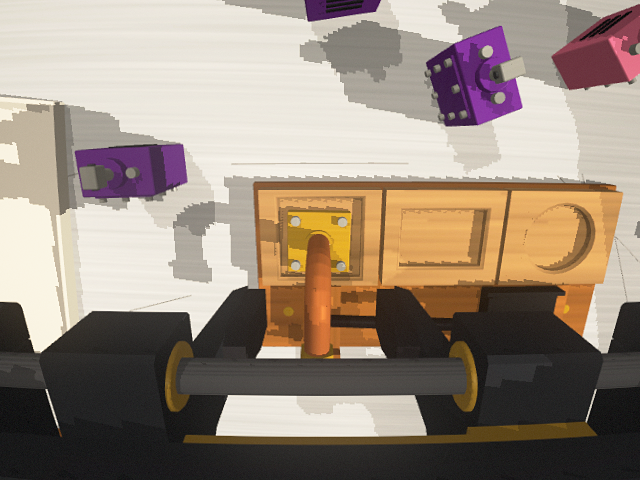

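The side view shows the lubricator (204,165) and valve (229,160) standing on the mat. The wrist view shows the bend's flange centred near (319,242), between the fingers.

```bash
python3 - <<'E'
from h import *
d=snap("wrist");
def p(n,pts,z): print(n,onplane(d,pts,z)[:,:2].round(1).tolist())
p("flange",[(281,211),(351,212)],23); p("bolts",[(296,221),(342,222),(341,266),(296,266)],25)
p("sq",[(279,199),(365,198)],22); p("ob",[(401,209),(488,209)],22); p("round",[(525,238),(594,238),(562,204)],22)
p("gaps front",[(384,190),(511,191)],22)
to((517.5,-53.5,57))
E
```

```text
flange [[495.5, -80.1], [494.3, -32.1]]
bolts [[501.6, -69.5], [501.1, -38.1], [533.2, -37.0], [534.4, -68.9]]
sq [[487.4, -81.6], [484.4, -23.1]]
ob [[491.0, 2.3], [488.4, 63.4]]
round [[508.2, 94.5], [506.1, 147.9], [482.4, 117.0]]
gaps front [[478.4, -10.6], [475.1, 77.7]]
(517.5, -53.5, 57) -> [-0.03 -0.12  8.39] cm
t 14.45 pos [517.1 -52.3 140.9] yaw of tool y 92.21 w 48.0
```

Request:
carry_out(
  steps=[
    [[0.45,-0.03,-0.12,2.5,0,0,0],[0.45,0,0,2.5,0,0,0],[0.45,0,0,2,0,0,0],[0.45,0,0,1.4,0,0,0],[0.45,0,0,0,0,0,0],[0.45,0,0,0,0,0,0],[1,0,0,0,0,0,0],[1,0,0,0,0,0,0],[1,0,0,0,0,0,0],[1,0,0,0,0,0,0]],
  ],
)

```text
time: 15.45
eef_pos: [517.6, -55.0, 57.4]
eef_rot: [-0.018, 1.0, -0.0, 0.0]
force: [-0.3, -1.4, -0.1]
gripper_width: 18.2
grasp_force: 0.0
```

Request:
carry_out(
  steps=[
    [[1,0,0,0,0,0,0],[1,0,0,0,0,0,0],[1,0,0,0,0,0,0]],
  ],
)

```text
time: 15.75
eef_pos: [517.5, -54.9, 57.3]
eef_rot: [-0.018, 1.0, 0.0, 0.0]
force: [-0.5, 1.5, 5.1]
gripper_width: 14.1
grasp_force: 30.0
```

Request:
carry_out(
  steps=[
    [[1,0,0,-1.5,0,0,0],[1,0,0,-3,0,0,0],[1,0,0,-3,0,0,0],[1,0,0,-2,0,0,0]],
  ],
)

```text
time: 16.15
eef_pos: [517.6, -55.4, 154.3]
eef_rot: [-0.018, 1.0, -0.0, 0.001]
force: [0.5, 0.7, -2.4]
gripper_width: 13.9
grasp_force: 30.0
```

Request:
carry_out(
  steps=[
    [[1,-0.758,3.574,0,0,0,0],[1,-0.758,3.574,0,0,0,0],[1,-0.758,3.574,0,0,0,0],[1,-0.758,3.574,0,0,0,0],[1,-0.758,3.574,0,0,0,0],[1,-0.758,3.574,0,0,0,0],[1,-0.758,3.574,0,0,0,0],[1,-0.758,3.574,0,0,0,0],[1,-0.758,3.574,0,0,0,0],[1,-0.758,3.574,0,0,0,0]],
  ],
)

```text
time: 17.15
eef_pos: [579.8, 305.8, 152.3]
eef_rot: [-0.018, 1.0, -0.0, -0.0]
force: [0.6, 0.1, -3.0]
gripper_width: 14.2
grasp_force: 30.0
```

Request:
carry_out(
  steps=[
    [[1,0,0,0,0,0,0],[1,0,0,0,0,0,0],[1,0,0,0,0,0,0]],
  ],
)

```text
time: 17.45
eef_pos: [580.1, 303.0, 152.0]
eef_rot: [-0.017, 1.0, -0.001, -0.0]
force: [0.1, -0.5, -2.5]
gripper_width: 13.9
grasp_force: 30.0
```

```bash
python3 - <<'E'
from h import *
to((580,305,46.3)); snap("wrist","w3.png")
E
```

```text
(580, 305, 46.3) -> [-1.000e-02  2.200e-01  1.057e+01] cm
t 17.45 pos [580.1 303.  152. ] yaw of tool y 91.99 w 13.9
```

View pics/w3.png

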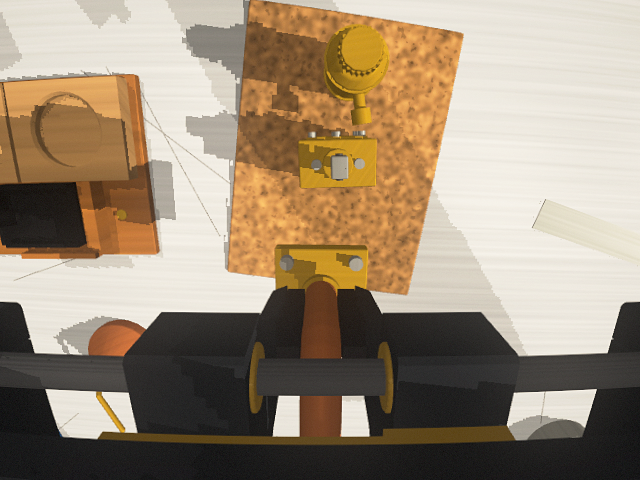

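The wrist view shows the lubricator (357,60) and valve (338,163) upright on the mat. The bend is held over the mat's rear part, with its flange at (320,265). The oil can at (120,340) is clear.

Request:
carry_out(
  steps=[
    [[1,0,0,2.5,0,0,0],[1,0,0,2.5,0,0,0],[1,0,0,2.5,0,0,0],[1,0,0,2,0,0,0],[1,0,0,0.6,0,0,0],[1,0,0,0.2,0,0,0],[1,0,0,0.1,0,0,0],[1,0,0,0.05,0,0,0],[1,0,0,0,0,0,0],[1,0,0,0,0,0,0]],
  ],
)

```text
time: 18.5
eef_pos: [580.5, 305.1, 48.2]
eef_rot: [-0.018, 1.0, 0.0, 0.0]
force: [0.6, -0.4, -3.5]
gripper_width: 14.0
grasp_force: 30.0
```

```bash
python3 - <<'E'
from h import *
to((580,305,46.3)); print(monitor.sense()["force"])
E
```

```text
(580, 305, 46.3) -> [ 0.05 -0.01  0.19] cm
t 18.5 pos [580.5 305.1  48.2] yaw of tool y 92.08 w 14.0
[ 0.62763086 -0.43064352 -3.54474355]
```

Request:
carry_out(
  steps=[
    [[1,0,0,0.1,0,0,0],[1,0,0,0.08,0,0,0],[1,0,0,0,0,0,0],[1,0,0,0,0,0,0],[0.45,0,0,0,0,0,0],[0.45,0,0,0,0,0,0],[0.45,0,0,0,0,0,0],[0.45,0,0,-3,0,0,0],[0.45,0,0,-3,0,0,0],[0.45,0,0,-4,0,0,0]],
  ],
)

```text
time: 19.5
eef_pos: [579.2, 304.4, 145.3]
eef_rot: [-0.018, 1.0, -0.001, -0.001]
force: [0.1, 0.6, -0.3]
gripper_width: 48.8
grasp_force: 0.0
```

Request:
carry_out(
  steps=[
    [[0.45,0.6,-3.35,-1.25,0,0,0],[0.45,0.6,-3.35,-1.25,0,0,0],[0.45,0.6,-3.35,-1.25,0,0,0],[0.45,0.6,-3.35,-1.25,0,0,0],[0.45,0.6,-3.35,-1.25,0,0,0],[0.45,0.6,-3.35,-1.25,0,0,0],[0.45,0.6,-3.35,-1.25,0,0,0],[0.45,0.6,-3.35,-1.25,0,0,0],[0.45,0,0,0,0,0,0],[0.45,0,0,0,0,0,0]],
  ],
)

```text
time: 20.5
eef_pos: [542.1, 34.9, 246.0]
eef_rot: [-0.017, 1.0, 0.0, 0.001]
force: [-0.3, 0.2, 0.5]
gripper_width: 48.7
grasp_force: 0.0
```

```bash
python3 - <<'E'
from h import *
to((569,35,37)); print(monitor.sense()["qpos"].round(2))
d=snap("wrist","w4.png"); np.savez("pics/w4.npz",**{k:np.array(v) for k,v in d.items()})
E
```

```text
(569, 35, 37) -> [-2.67 -0.09 20.9 ] cm
t 20.5 pos [542.1  34.9 246. ] yaw of tool y 91.98 w 48.7
[-0.29  0.37  0.18  1.84 -0.08  0.93  1.53]
```

View pics/w4.png

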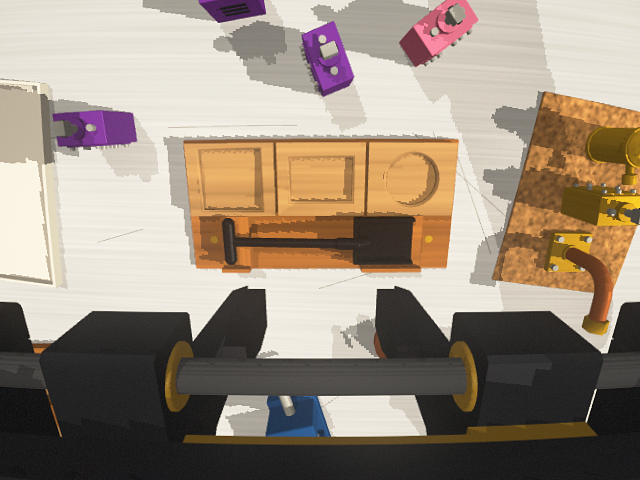

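The wrist view shows all three fittings on the mat. The shovel lies free on the rack: shaft (237,242)–(345,243), blade u 353–413, v 217–265, T-grip at (230,242).

```bash
python3 - <<'E'
from h import *
d=dict(np.load("pics/w4.npz"))
g=d["color"].max(2)
m=((g<60)*255).astype(np.uint8); m[:212]=0;m[272:]=0;m[:,:215]=0;m[:,420:]=0
m=cv2.morphologyEx(m,cv2.MORPH_OPEN,np.ones((2,2)))
for u0,u1 in((245,335),):
    c=[(u,np.median(np.nonzero(m[:,u])[0])) for u in range(u0,u1,6) if m[:,u].any()]
    w=onplane(d,c,39.5);f=np.polyfit(w[:,1],w[:,0],1);print("shaft x at y=35",np.polyval(f,35),"slope deg",np.degrees(np.arctan(f[0])),"resid",(w[:,0]-np.polyval(f,w[:,1])).std())
v,u=np.nonzero(m[:,350:]);w=onplane(d,np.c_[u+350,v],28);print("blade",cv2.minAreaRect(w[:,:2].astype(np.float32)))
v,u=np.nonzero(m[:,215:237]);w=onplane(d,np.c_[u+215,v],41);print("tgrip",cv2.minAreaRect(w[:,:2].astype(np.float32)))
P=cloud(d)
print(P[242,290].round(1),P[242,270:320,2].max())
# tray
d2=dict(np.load("pics/top0.npz"));hsv=cv2.cvtColor(d2["color"],cv2.COLOR_RGB2HSV)
cv2.imwrite("pics/tray.png",cv2.resize(d2["color"][175:300,420:490,::-1],None,fx=4.5,fy=4.5,interpolation=cv2.INTER_CUBIC))
E
```

```text
shaft x at y=35 569.9248319910585 slope deg -1.1236062535028504 resid 0.5503287398670524
blade ((569.3793334960938, 96.58065795898438), (47.59418869018555, 63.262962341308594), 2.0691847801208496)
tgrip ((570.9661865234375, -50.08076477050781), (44.86851501464844, 11.23648738861084), 2.871234178543091)
[570.    6.6  38. ] 41.22656927868968
```

View pics/tray.png

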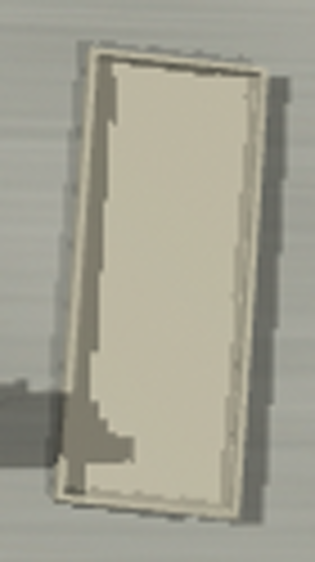

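Tray crop: outer corners are far-left (92,48), far-right (267,70), near-right (238,520) and near-left (55,500).

```bash
python3 - <<'E'
from h import *
d=dict(np.load("pics/top0.npz"))
w=onplane(d,np.array([(92,48),(267,70),(238,520),(55,500)])/4.5+[420-.4,175-.4],12)[:,:2]
print(w.round(1),w.mean(0));e=lambda a,b:(np.linalg.norm(w[b]-w[a]),np.degrees(np.arctan2(*(w[b]-w[a])[::-1])))
print(e(3,0),e(2,1),e(1,0),e(2,3))
E
```

```text
[[ 640.5 -259.7]
 [ 632.5 -344.9]
 [ 418.7 -326.4]
 [ 427.  -239.8]] [ 529.69631039 -292.67638961]
(np.float64(214.45154070935018), np.float64(-5.331745274203784)) (np.float64(214.53896505480233), np.float64(-4.942954181701111)) (np.float64(85.54404409756934), np.float64(84.60322273411991)) (np.float64(86.99995692700892), np.float64(84.54998854128523))
```

Request:
carry_out(
  steps=[
    [[0.6,0,0,0,0,0,0.148],[0.6,0,0,0,0,0,0.148],[0.6,0,0,0,0,0,0.148],[0.6,0,0,0,0,0,0.148],[0.6,0,0,0,0,0,0.148],[0.6,0,0,0,0,0,0.148],[0.6,0,0,0,0,0,0.148],[0.6,0,0,0,0,0,0.148],[0.6,0,0,0,0,0,0.148],[0.6,0,0,0,0,0,0.148]],
  ],
)

```text
time: 21.55
eef_pos: [541.7, 37.4, 244.9]
eef_rot: [0.662, 0.75, -0.0, -0.0]
force: [0.0, -0.0, 0.3]
gripper_width: 35.1
grasp_force: 0.0
```

Request:
carry_out(
  steps=[
    [[0.6,0,0,0,0,0,0.086],[0.6,0,2.7,4,0,0,0],[0.6,0,0,4,0,0,0],[0.6,0,0,4,0,0,0],[0.6,0,0,0,0,0,0],[0.6,0,0,0,0,0,0],[0.6,0,0,0,0,0,0]],
  ],
)

```text
time: 22.25
eef_pos: [570.2, 37.0, 127.6]
eef_rot: [0.692, 0.722, 0.001, 0.001]
force: [0.2, -0.2, 0.1]
gripper_width: 35.2
grasp_force: 0.0
```

```bash
python3 - <<'E'
from h import *
to((569.8,35,45)); print(monitor.sense()["qpos"].round(2))
E
```

```text
(569.8, 35, 45) -> [-0.2  -0.07  8.26] cm
t 22.25 pos [570.2  37.  127.6] yaw of tool y 2.4 w 35.2
[-0.46  0.61  0.43  1.87 -0.37  0.74  0.22]
```

Request:
carry_out(
  steps=[
    [[0.6,-0.2,-0.07,2.5,0,0,0],[0.6,0,0,2.5,0,0,0],[0.6,0,0,2,0,0,0],[0.6,0,0,1.2,0,0,0],[0.6,0,0,0,0,0,0],[0.6,0,0,0,0,0,0]],
  ],
)

```text
time: 22.85
eef_pos: [569.2, 34.5, 45.0]
eef_rot: [0.692, 0.721, 0.001, 0.001]
force: [1.0, -0.3, 0.1]
gripper_width: 35.5
grasp_force: 0.0
```

```bash
python3 - <<'E'
from h import *
to((569.8,35,45)); print(monitor.sense()["force"].round(1))
E
```

```text
(569.8, 35, 45) -> [0.05 0.06 0.  ] cm
t 22.85 pos [569.2  34.5  45. ] yaw of tool y 2.35 w 35.5
[ 1.  -0.3  0.1]
```

Close, then lift 10 cm, and check.

Request:
carry_out(
  steps=[
    [[1,0,0,0,0,0,0],[1,0,0,0,0,0,0],[1,0,0,0,0,0,0],[1,0,0,0,0,0,0],[1,0,0,0,0,0,0],[1,0,0,0,0,0,0]],
  ],
)

```text
time: 23.45
eef_pos: [568.8, 34.4, 44.2]
eef_rot: [0.692, 0.721, 0.0, 0.0]
force: [0.0, 0.0, 6.2]
gripper_width: 7.7
grasp_force: 30.0
```

Request:
carry_out(
  steps=[
    [[1,0,0,-1,0,0,0],[1,0,0,-2,0,0,0],[1,0,0,-3,0,0,0],[1,0,0,-3,0,0,0],[1,0,0,-3,0,0,0],[1,0,0,0,0,0,0],[1,0,0,0,0,0,0]],
  ],
)

```text
time: 24.15
eef_pos: [567.9, 34.6, 163.9]
eef_rot: [0.692, 0.722, 0.0, -0.0]
force: [-0.8, 0.0, -1.6]
gripper_width: 7.8
grasp_force: 30.0
```

```bash
python3 - <<'E'
from h import *
to((529.7,-292.7,100)); snap("side","s5.png"); 
E
python3 -c "
import cv2;i=cv2.imread('pics/s5.png')[60:320,180:480];cv2.imwrite('pics/s5c.png',cv2.resize(i,None,fx=2,fy=2))"
```

```text
(529.7, -292.7, 100) -> [-32.54  -5.17   6.37] cm
t 24.15 pos [567.9  34.6 163.9] yaw of tool y 2.36 w 7.8
```

View pics/s5c.png

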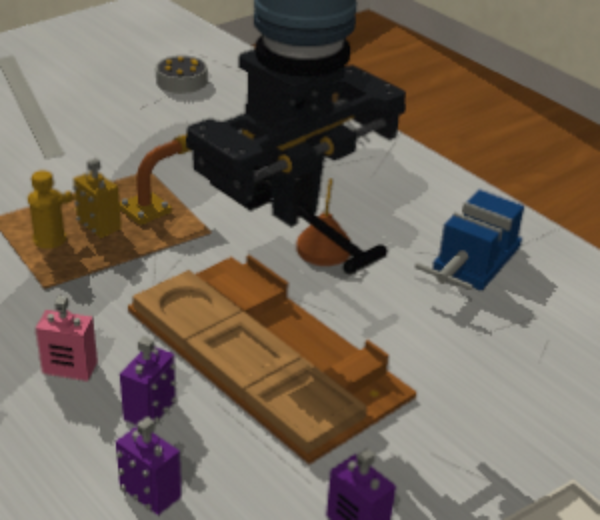

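The side crop shows the shovel gripped and level, clear of the rack and the oil can; the three fittings are upright on the mat. Next I move to the tray and turn.

Request:
carry_out(
  steps=[
    [[1,-3.254,-0.517,0,0,0,0],[1,-3.254,-0.517,0,0,0,0],[1,-3.254,-0.517,0,0,0,0],[1,-3.254,-0.517,0,0,0,0],[1,-3.254,-0.517,0,0,0,0],[1,-3.254,-0.517,0,0,0,0],[1,-3.254,-0.517,0,0,0,0],[1,-3.254,-0.517,0,0,0,0],[1,-3.254,-0.517,0,0,0,0],[1,-3.254,-0.517,0,0,0,0]],
  ],
)

```text
time: 25.2
eef_pos: [528.5, -293.5, 161.8]
eef_rot: [0.692, 0.721, -0.001, -0.002]
force: [0.6, -0.6, -1.2]
gripper_width: 8.0
grasp_force: 30.0
```

Request:
carry_out(
  steps=[
    [[1,0,0,0,0,0,-0.144],[1,0,0,0,0,0,-0.144],[1,0,0,0,0,0,-0.144],[1,0,0,0,0,0,-0.144],[1,0,0,0,0,0,-0.144],[1,0,0,0,0,0,-0.144],[1,0,0,0,0,0,-0.144],[1,0,0,0,0,0,-0.144],[1,0,0,0,0,0,-0.144],[1,0,0,0,0,0,-0.144]],
  ],
)

```text
time: 26.2
eef_pos: [528.7, -292.1, 161.7]
eef_rot: [0.042, 0.999, 0.001, -0.002]
force: [-0.1, 0.5, -0.9]
gripper_width: 7.7
grasp_force: 30.0
```

Request:
carry_out(
  steps=[
    [[1,0,0,2,0,0,0],[1,0,0,2,0,0,0],[1,0,0,2,0,0,0],[1,0,0,0,0,0,0],[1,0,0,0,0,0,0],[1,0,0,0,0,0,0]],
  ],
)

```text
time: 26.8
eef_pos: [530.2, -293.0, 104.2]
eef_rot: [0.045, 0.999, -0.0, 0.0]
force: [0.4, -0.1, -0.8]
gripper_width: 7.8
grasp_force: 30.0
```

```bash
python3 - <<'E'
from h import *
to((529.7,-292.7,23.5)); print(monitor.sense()["qpos"].round(2)); snap("side","s6.png");snap("wrist","w6.png")
E
python3 -c "
import cv2,numpy as np;i=cv2.imread('pics/s6.png')[210:450,340:600];i=cv2.resize(i,(520,480));j=cv2.imread('pics/w6.png')[:,0:640];j=cv2.resize(j,(280,210));c=np.zeros((480,800,3),np.uint8);c[:,:520]=i;c[:210,520:]=j;cv2.imwrite('pics/c6.png',c)"
```

```text
(529.7, -292.7, 23.5) -> [0.06 0.03 8.07] cm
t 26.8 pos [ 530.2 -293.   104.2] yaw of tool y 84.85 w 7.8
[ 0.36  0.66  0.09  1.76 -0.09  0.72  1.98]
```

View pics/c6.png

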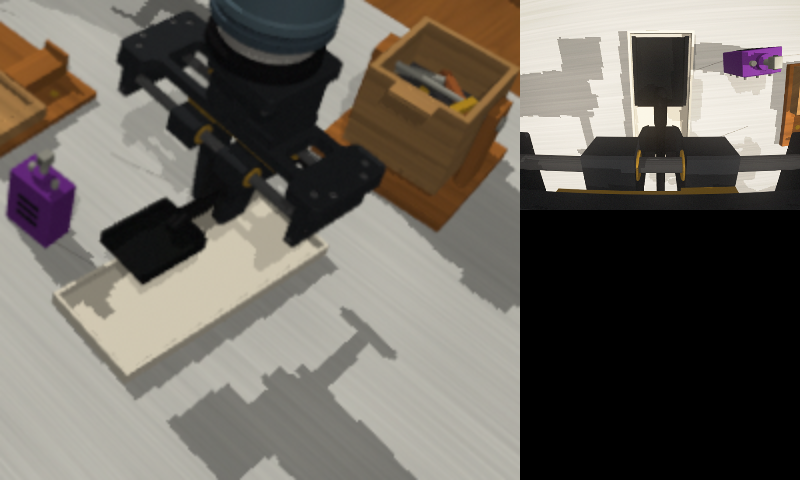

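```bash
python3 - <<'E'
from h import *
d=dict(np.load("pics/top0.npz"));P=cloud(d);hsv=cv2.cvtColor(d["color"],cv2.COLOR_RGB2HSV)
m=(hsv[...,0]>125)&(hsv[...,0]<160)&(hsv[...,1]>100);m[:,:385]=0;q=P[m];print(q.min(0),q.max(0))
d=snap("side");P=cloud(d);hsv=cv2.cvtColor(d["color"],cv2.COLOR_RGB2HSV)
m=(hsv[...,0]>125)&(hsv[...,0]<160)&(hsv[...,1]>100);m[:,:340]=0;q=P[m];print(np.percentile(q,2,0),np.percentile(q,98,0))
E
```

```text
[ 354.87012483 -196.824962      5.75328682] [ 483.76432281   16.79307768 1203.09258643]
[ 453.07414777 -198.32800556    2.99109931] [ 481.65323035 -154.58489149   63.11454084]
```

The decoy (x 453–484, y −197 to −153) is clear of the gripper body. The shovel is over the tray with its blade toward the robot. I'll lower it.

Request:
carry_out(
  steps=[
    [[1,0,0,2,0,0,0],[1,0,0,2,0,0,0],[1,0,0,2,0,0,0],[1,0,0,1,0,0,0],[1,0,0,0.5,0,0,0],[1,0,0,0.3,0,0,0],[1,0,0,0.1,0,0,0],[1,0,0,0,0,0,0],[1,0,0,0,0,0,0]],
  ],
)

```text
time: 27.85
eef_pos: [530.3, -293.1, 25.3]
eef_rot: [0.045, 0.999, -0.0, 0.001]
force: [-0.1, 0.7, -1.0]
gripper_width: 8.0
grasp_force: 30.0
```

```bash
python3 - <<'E'
from h import *
to((529.7,-292.7,23.5)); print(monitor.sense()["force"].round(1))
E
```

```text
(529.7, -292.7, 23.5) -> [0.07 0.03 0.18] cm
t 27.85 pos [ 530.3 -293.1   25.3] yaw of tool y 84.86 w 8.0
[-0.1  0.7 -1. ]
```

Request:
carry_out(
  steps=[
    [[1,0,0,0.1,0,0,0],[1,0,0,0.05,0,0,0],[1,0,0,0,0,0,0],[0.75,0,0,0,0,0,0],[0.75,0,0,0,0,0,0],[0.75,0,0,0,0,0,0],[0.75,0,0,-2,0,0,0],[0.75,0,0,-4,0,0,0],[0.75,0,0,-4,0,0,0],[0.45,0,0,-4,0,0,-0.127]],
  ],
)

```text
time: 28.85
eef_pos: [529.7, -292.6, 164.6]
eef_rot: [-0.02, 1.0, -0.0, -0.0]
force: [1.1, -0.0, -0.3]
gripper_width: 28.2
grasp_force: 0.0
```

Request:
carry_out(
  steps=[
    [[0.45,0,4,-1,0,0,0],[0.45,0,4,-1,0,0,0],[0.45,0,4,-1,0,0,0],[0.45,0,4,0,0,0,0],[0.45,0,4,0,0,0,0],[0.45,0,0,0,0,0,0],[0.45,0,0,0,0,0,0]],
  ],
)

```text
time: 29.55
eef_pos: [522.5, -92.2, 193.3]
eef_rot: [-0.02, 1.0, -0.0, 0.0]
force: [-0.5, -0.8, -0.1]
gripper_width: 48.6
grasp_force: 0.0
```

```bash
python3 - <<'E'
from h import *
to((580,304.5,150)); d=snap("side","s7.png"); P=cloud(d)
t=snap("top","t7.png")
E
python3 -c "
import cv2,numpy as np;i=cv2.imread('pics/s7.png');j=cv2.imread('pics/t7.png');c=np.hstack([cv2.resize(i[290:410,350:510],(480,360)),cv2.resize(j[175:300,415:500],(245,360))]);cv2.imwrite('pics/c7.png',c)"
```

```text
(580, 304.5, 150) -> [-7.31 39.42  4.33] cm
t 29.55 pos [522.5 -92.2 193.3] yaw of tool y 92.26 w 48.6
```

View pics/c7.png

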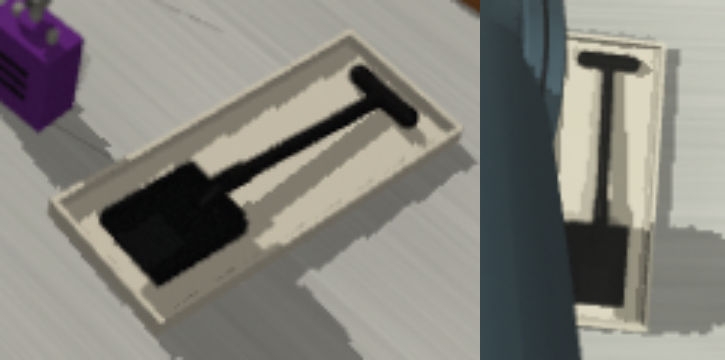

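The shovel lies flat and lengthwise inside the tray in both views (blade left, T-grip right), with nothing on the walls. Now I return the bend.

Request:
carry_out(
  steps=[
    [[0.45,-0.665,3.584,0.394,0,0,0],[0.45,-0.665,3.584,0.394,0,0,0],[0.45,-0.665,3.584,0.394,0,0,0],[0.45,-0.665,3.584,0.394,0,0,0],[0.45,-0.665,3.584,0.394,0,0,0],[0.45,-0.665,3.584,0.394,0,0,0],[0.45,-0.665,3.584,0.394,0,0,0],[0.45,-0.665,3.584,0.394,0,0,0],[0.45,-0.665,3.584,0.394,0,0,0],[0.45,-0.665,3.584,0.394,0,0,0]],
  ],
)

```text
time: 30.65
eef_pos: [576.8, 267.1, 153.4]
eef_rot: [-0.017, 1.0, -0.0, 0.0]
force: [-0.0, -0.0, -1.5]
gripper_width: 48.9
grasp_force: 0.0
```

Request:
carry_out(
  steps=[
    [[0.45,-0.665,3.584,0.394,0,0,0],[0.45,0,0,0,0,0,0],[0.45,0,0,0,0,0,0],[0.45,0,0,0,0,0,0]],
  ],
)

```text
time: 31.05
eef_pos: [581.8, 301.0, 149.7]
eef_rot: [-0.017, 1.0, -0.001, 0.0]
force: [-0.6, -0.8, -0.1]
gripper_width: 48.2
grasp_force: 0.0
```

```bash
python3 - <<'E'
from h import *
to((580.3,305,46.3)); snap("wrist","w8.png")
E
```

```text
(580.3, 305, 46.3) -> [ 0.14  0.42 10.34] cm
t 31.05 pos [581.8 301.  149.7] yaw of tool y 91.96 w 48.2
```

View pics/w8.png

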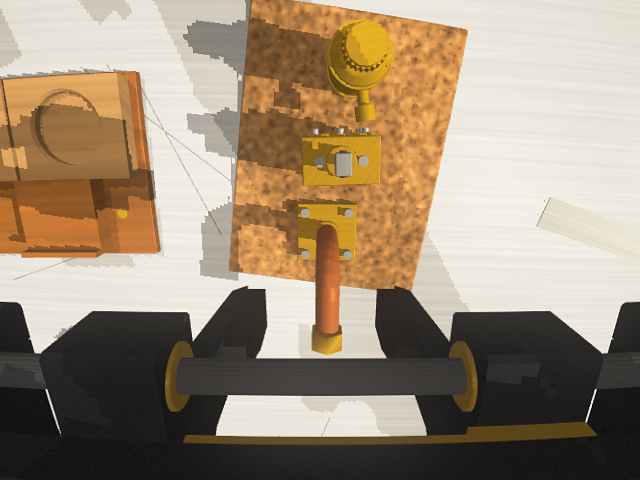

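All three fittings stand as placed; the bend's flange is at (327,232), between the fingers.

Request:
carry_out(
  steps=[
    [[0.45,0.1,0.22,2.5,0,0,0],[0.45,0,0,2.5,0,0,0],[0.45,0,0,2.5,0,0,0],[0.45,0,0,2.2,0,0,0],[0.45,0,0,0.6,0,0,0],[0.45,0,0,0.1,0,0,0],[0.45,0,0,0,0,0,0],[0.45,0,0,0,0,0,0]],
  ],
)

```text
time: 31.9
eef_pos: [580.8, 306.1, 47.3]
eef_rot: [-0.018, 1.0, 0.001, 0.001]
force: [-0.2, 0.0, -0.0]
gripper_width: 48.4
grasp_force: 0.0
```

Request:
carry_out(
  steps=[
    [[1,0,0,0,0,0,0],[1,0,0,0,0,0,0],[1,0,0,0,0,0,0],[1,0,0,0,0,0,0],[1,0,0,0,0,0,0],[1,0,0,0,0,0,0],[1,0,0,0,0,0,0]],
  ],
)

```text
time: 32.6
eef_pos: [579.8, 305.7, 45.9]
eef_rot: [-0.019, 1.0, -0.0, -0.0]
force: [-1.4, -0.7, 1.3]
gripper_width: 14.0
grasp_force: 30.0
```

Request:
carry_out(
  steps=[
    [[1,0,0,-1.5,0,0,0],[1,0,0,-3,0,0,0],[1,0,0,-3,0,0,0],[1,0,0,-3,0,0,0]],
  ],
)

```text
time: 33.0
eef_pos: [579.4, 305.8, 152.4]
eef_rot: [-0.019, 1.0, -0.0, -0.0]
force: [0.4, -0.2, -3.0]
gripper_width: 13.9
grasp_force: 30.0
```

Request:
carry_out(
  steps=[
    [[1,0.777,-3.557,0,0,0,0],[1,0.777,-3.557,0,0,0,0],[1,0.777,-3.557,0,0,0,0],[1,0.777,-3.557,0,0,0,0],[1,0.777,-3.557,0,0,0,0],[1,0.777,-3.557,0,0,0,0],[1,0.777,-3.557,0,0,0,0],[1,0.777,-3.557,0,0,0,0],[1,0.777,-3.557,0,0,0,0],[1,0.777,-3.557,0,0,0,0]],
  ],
)

```text
time: 34.0
eef_pos: [515.0, -53.8, 151.6]
eef_rot: [-0.019, 1.0, 0.0, 0.0]
force: [1.0, -0.3, -2.9]
gripper_width: 14.0
grasp_force: 30.0
```

Request:
carry_out(
  steps=[
    [[1,0,0,0,0,0,0],[1,0,0,0,0,0,0],[1,0,0,0,0,0,0]],
  ],
)

```text
time: 34.3
eef_pos: [515.7, -51.1, 151.2]
eef_rot: [-0.019, 1.0, 0.0, 0.0]
force: [0.3, -0.0, -2.6]
gripper_width: 14.1
grasp_force: 30.0
```

```bash
python3 - <<'E'
from h import *
to((515,-52.5,56.9)); d=snap("wrist","w9.png"); np.savez("pics/w9.npz",**{k:np.array(v) for k,v in d.items()})
E
```

```text
(515, -52.5, 56.9) -> [ 0.08 -0.15  9.43] cm
t 34.3 pos [515.7 -51.1 151.2] yaw of tool y 92.23 w 14.1
```

Request:
carry_out(
  steps=[
    [[1,0.08,-0.1,2.5,0,0,0],[1,0,0,2.5,0,0,0],[1,0,0,2,0,0,0],[1,0,0,1.2,0,0,0],[1,0,0,0.6,0,0,0],[1,0,0,0.3,0,0,0],[1,0,0,0.2,0,0,0],[1,0,0,0,0,0,0],[1,0,0,0,0,0,0]],
  ],
)

```text
time: 35.25
eef_pos: [515.1, -53.6, 58.4]
eef_rot: [-0.019, 1.0, -0.0, 0.001]
force: [0.4, 0.2, -2.9]
gripper_width: 14.0
grasp_force: 30.0
```

```bash
python3 - <<'E'
from h import *
to((515,-52.5,56.9)); print(monitor.sense()["force"])
E
```

```text
(515, -52.5, 56.9) -> [0.   0.11 0.15] cm
t 35.25 pos [515.1 -53.6  58.4] yaw of tool y 92.13 w 14.0
[ 0.42104652  0.1851821  -2.90530378]
```

Request:
carry_out(
  steps=[
    [[1,0,0,0.1,0,0,0],[1,0,0,0.07,0,0,0],[1,0,0,0,0,0,0],[1,0,0,0,0,0,0]],
  ],
)

```text
time: 35.65
eef_pos: [514.9, -53.6, 56.8]
eef_rot: [-0.019, 1.0, -0.0, 0.0]
force: [-1.9, 0.5, 6.8]
gripper_width: 14.1
grasp_force: 30.0
```

Request:
carry_out(
  steps=[
    [[0.45,0,0,0,0,0,0],[0.45,0,0,0,0,0,0],[0.45,0,0,0,0,0,0],[0.45,0,0,0,0,0,0],[0.45,0,0,-3,0,0,0],[0.45,0,0,-3,0,0,0],[0.25,0,0,-3,0,0,0]],
  ],
)

```text
time: 36.35
eef_pos: [514.4, -53.5, 147.0]
eef_rot: [-0.019, 1.0, 0.0, -0.0]
force: [0.1, 0.2, -0.1]
gripper_width: 54.2
grasp_force: 0.0
```

Request:
carry_out(
  steps=[
    [[0.25,-0.23,3.64,0,0,0,0],[0.25,-0.23,3.64,0,0,0,0],[0.25,-0.23,3.64,0,0,0,0],[0.25,-0.23,3.64,0,0,0,0],[0.25,-0.23,3.64,0,0,0,0],[0.25,-0.23,3.64,0,0,0,0],[0.25,-0.23,3.64,0,0,0,0],[0.25,-0.23,3.64,0,0,0,0],[0.25,-0.23,3.64,0,0,0,0],[0.25,-0.23,3.64,0,0,0,0]],
  ],
)

```text
time: 37.35
eef_pos: [523.9, 312.5, 146.1]
eef_rot: [-0.019, 1.0, -0.0, 0.0]
force: [0.3, 0.6, -0.5]
gripper_width: 66.1
grasp_force: 0.0
```

Request:
carry_out(
  steps=[
    [[0.25,0,0,0,0,0,0],[0.25,0,0,0,0,0,0],[0.25,0,0,0,0,0,0]],
  ],
)

```text
time: 37.65
eef_pos: [524.3, 309.5, 145.9]
eef_rot: [-0.018, 1.0, -0.001, -0.0]
force: [0.4, 0.8, 0.4]
gripper_width: 66.1
grasp_force: 0.0
```

```bash
python3 - <<'E'
from h import *
to((524.7,310.9,51.4)); d=snap("side","s9.png");P=cloud(d)
hsv=cv2.cvtColor(d["color"],cv2.COLOR_RGB2HSV)
# bend: flange/top heights in its pocket, relative to block top
m=(abs(P[...,0]-530)<45)&(abs(P[...,1]+53)<32)&(P[...,2]>20)
print("bend max z",np.percentile(P[m][:,2],[50,98,100]))
E
python3 -c "
import cv2;i=cv2.imread('pics/s9.png')[120:300,160:400];cv2.imwrite('pics/s9c.png',cv2.resize(i,None,fx=3,fy=3))"
```

```text
(524.7, 310.9, 51.4) -> [-0.05  0.16  9.45] cm
t 37.65 pos [524.3 309.5 145.9] yaw of tool y 92.05 w 66.1
bend max z [24.86741515 89.22782344 91.66338665]
```

View pics/s9c.png

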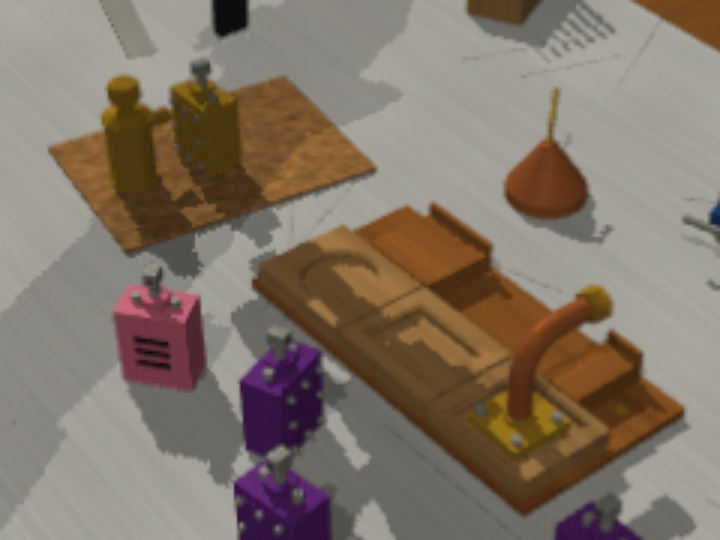

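The bend is seated in the square pocket: its top reads 91.7 mm against 92 expected, and contact was felt on lowering. Valve next.

Request:
carry_out(
  steps=[
    [[0.25,-0.05,0,2.5,0,0,0],[0.25,0,0,2.5,0,0,0],[0.25,0,0,2.2,0,0,0],[0.25,0,0,1.7,0,0,0],[0.25,0,0,0.6,0,0,0],[0.25,0,0,0,0,0,0],[0.25,0,0,0,0,0,0]],
  ],
)

```text
time: 38.4
eef_pos: [525.2, 311.2, 52.0]
eef_rot: [-0.018, 1.0, 0.0, 0.001]
force: [-0.1, 0.4, -0.5]
gripper_width: 66.1
grasp_force: 0.0
```

Request:
carry_out(
  steps=[
    [[1,0,0,0,0,0,0],[1,0,0,0,0,0,0],[1,0,0,0,0,0,0],[1,0,0,0,0,0,0],[1,0,0,0,0,0,0],[1,0,0,0,0,0,0]],
  ],
)

```text
time: 39.0
eef_pos: [524.9, 311.2, 51.8]
eef_rot: [-0.019, 1.0, 0.0, 0.0]
force: [-1.5, -2.1, 5.6]
gripper_width: 45.9
grasp_force: 29.9
```

Request:
carry_out(
  steps=[
    [[1,0,0,-1.5,0,0,0],[1,0,0,-3,0,0,0],[1,0,0,-4,0,0,0]],
  ],
)

```text
time: 39.3
eef_pos: [523.0, 310.2, 135.9]
eef_rot: [-0.019, 1.0, -0.001, -0.002]
force: [0.5, 0.8, -2.1]
gripper_width: 46.0
grasp_force: 29.9
```

Request:
carry_out(
  steps=[
    [[1,0.29,-3.449,0,0,0,0],[1,0.29,-3.449,0,0,0,0],[1,0.29,-3.449,0,0,0,0],[1,0.29,-3.449,0,0,0,0],[1,0.29,-3.449,0,0,0,0],[1,0.29,-3.449,0,0,0,0],[1,0.29,-3.449,0,0,0,0],[1,0.29,-3.449,0,0,0,0],[1,0,0,0,0,0,0],[1,0,0,0,0,0,0]],
  ],
)

```text
time: 40.3
eef_pos: [511.6, 33.8, 136.6]
eef_rot: [-0.018, 1.0, 0.0, 0.0]
force: [0.8, 1.9, -2.9]
gripper_width: 45.6
grasp_force: 29.9
```

```bash
python3 - <<'E'
from h import *
to((511.9,34.6,62.8))
E
```

```text
(511.9, 34.6, 62.8) -> [-0.03  0.07  7.38] cm
t 40.3 pos [511.6  33.8 136.6] yaw of tool y 92.01 w 45.6
```

Request:
carry_out(
  steps=[
    [[1,0,0.05,2,0,0,0],[1,0,0,2,0,0,0],[1,0,0,1.5,0,0,0],[1,0,0,1,0,0,0],[1,0,0,0.5,0,0,0],[1,0,0,0.25,0,0,0],[1,0,0,0,0,0,0],[1,0,0,0,0,0,0]],
  ],
)

```text
time: 41.1
eef_pos: [512.1, 35.2, 64.2]
eef_rot: [-0.019, 1.0, 0.0, 0.001]
force: [0.2, 1.4, -2.7]
gripper_width: 46.0
grasp_force: 29.9
```

```bash
python3 - <<'E'
from h import *
to((511.9,34.6,62.8)); print(monitor.sense()["force"])
E
```

```text
(511.9, 34.6, 62.8) -> [ 0.02 -0.05  0.14] cm
t 41.1 pos [512.1  35.2  64.2] yaw of tool y 92.14 w 46.0
[ 0.20844876  1.35043691 -2.71923696]
```

Request:
carry_out(
  steps=[
    [[1,0,0,0.1,0,0,0],[1,0,0,0.06,0,0,0],[1,0,0,0,0,0,0],[1,0,0,0,0,0,0]],
  ],
)

```text
time: 41.5
eef_pos: [512.1, 35.0, 62.8]
eef_rot: [-0.019, 1.0, 0.0, 0.0]
force: [-2.1, -0.2, 6.0]
gripper_width: 46.1
grasp_force: 29.9
```

Request:
carry_out(
  steps=[
    [[0.25,0,0,0,0,0,0],[0.25,0,0,0,0,0,0],[0.25,0,0,0,0,0,0],[0.25,0,0,-3,0,0,0],[0.25,0,0,-3,0,0,0],[0.3,0,0,-3,0,0,0]],
  ],
)

```text
time: 42.1
eef_pos: [511.4, 34.9, 152.9]
eef_rot: [-0.019, 1.0, -0.0, -0.0]
force: [0.0, 0.7, 0.0]
gripper_width: 62.0
grasp_force: 0.0
```

Request:
carry_out(
  steps=[
    [[0.3,0.488,3.564,0,0,0,0],[0.3,0.488,3.564,0,0,0,0],[0.3,0.488,3.564,0,0,0,0],[0.3,0.488,3.564,0,0,0,0],[0.3,0.488,3.564,0,0,0,0],[0.3,0.488,3.564,0,0,0,0],[0.3,0.488,3.564,0,0,0,0],[0.3,0.488,3.564,0,0,0,0],[0.3,0,0,0,0,0,0],[0.3,0,0,0,0,0,0]],
  ],
)

```text
time: 43.1
eef_pos: [461.6, 318.9, 151.8]
eef_rot: [-0.02, 1.0, -0.0, -0.0]
force: [1.2, 0.1, 0.3]
gripper_width: 61.6
grasp_force: 0.0
```

```bash
python3 - <<'E'
from h import *
to((462.5,318.5,48.6)); d=snap("side");P=cloud(d)
m=(abs(P[...,0]-512)<25)&(abs(P[...,1]-35)<30)&(P[...,2]>30);q=P[m];print("valve z",np.percentile(q[:,2],[90,99,100]),q.min(0),q.max(0))
E
```

```text
(462.5, 318.5, 48.6) -> [-0.09 -0.04 10.32] cm
t 43.1 pos [461.6 318.9 151.8] yaw of tool y 92.23 w 61.6
valve z [77.8811242  96.76892264 99.03917201] [490.71090277   9.22425744  30.08436959] [526.01087618  57.82156991  99.03917201]
```

Valve seated (top about 97 mm, contact felt on lowering). Lubricator next.

Request:
carry_out(
  steps=[
    [[0.3,-0.05,-0.05,2.5,0,0,0],[0.3,0,0,2.5,0,0,0],[0.3,0,0,2.5,0,0,0],[0.3,0,0,2,0,0,0],[0.3,0,0,0.8,0,0,0],[0.3,0,0,0,0,0,0],[0.3,0,0,0,0,0,0]],
  ],
)

```text
time: 43.85
eef_pos: [463.3, 317.6, 49.8]
eef_rot: [-0.018, 1.0, 0.0, 0.0]
force: [0.2, -0.3, 0.8]
gripper_width: 61.8
grasp_force: 0.0
```

Request:
carry_out(
  steps=[
    [[1,0,0,0,0,0,0],[1,0,0,0,0,0,0],[1,0,0,0,0,0,0],[1,0,0,0,0,0,0],[1,0,0,0,0,0,0],[1,0,0,0,0,0,0],[1,0,0,0,0,0,0]],
  ],
)

```text
time: 44.55
eef_pos: [462.8, 318.3, 49.4]
eef_rot: [-0.019, 1.0, 0.0, 0.0]
force: [-1.0, 0.3, 6.2]
gripper_width: 32.9
grasp_force: 30.0
```

Request:
carry_out(
  steps=[
    [[1,0,0,-1.5,0,0,0],[1,0,0,-3,0,0,0],[1,0,0,-3.5,0,0,0]],
  ],
)

```text
time: 44.85
eef_pos: [461.4, 316.9, 129.3]
eef_rot: [-0.019, 1.0, -0.001, -0.001]
force: [1.1, -0.3, -2.6]
gripper_width: 33.0
grasp_force: 30.0
```

Request:
carry_out(
  steps=[
    [[1,-0.642,-3.307,0,0,0,0],[1,-0.642,-3.307,0,0,0,0],[1,-0.642,-3.307,0,0,0,0],[1,-0.642,-3.307,0,0,0,0],[1,-0.642,-3.307,0,0,0,0],[1,-0.642,-3.307,0,0,0,0],[1,0,0,0,0,0,0],[1,0,0,0,0,0,0],[1,0,0,0,0,0,0]],
  ],
)

```text
time: 45.75
eef_pos: [508.0, 122.3, 129.2]
eef_rot: [-0.019, 1.0, 0.0, -0.0]
force: [0.4, 0.2, -2.9]
gripper_width: 33.2
grasp_force: 30.0
```

```bash
python3 - <<'E'
from h import *
to((508.6,121.5,60.4))
E
```

```text
(508.6, 121.5, 60.4) -> [-0.06 -0.09  6.88] cm
t 45.75 pos [508.  122.3 129.2] yaw of tool y 92.21 w 33.2
```

Request:
carry_out(
  steps=[
    [[1,-0.05,-0.05,2,0,0,0],[1,0,0,2,0,0,0],[1,0,0,1.3,0,0,0],[1,0,0,0.7,0,0,0],[1,0,0,0.5,0,0,0],[1,0,0,0.2,0,0,0],[1,0,0,0.1,0,0,0],[1,0,0,0,0,0,0],[1,0,0,0,0,0,0]],
  ],
)

```text
time: 46.65
eef_pos: [509.2, 120.7, 61.5]
eef_rot: [-0.019, 1.0, 0.0, 0.0]
force: [-0.5, -0.4, -2.6]
gripper_width: 33.1
grasp_force: 30.0
```

```bash
python3 - <<'E'
from h import *
to((508.6,121.5,60.4)); print(monitor.sense()["force"])
E
```

```text
(508.6, 121.5, 60.4) -> [0.06 0.08 0.11] cm
t 46.65 pos [509.2 120.7  61.5] yaw of tool y 92.13 w 33.1
[-0.53570836 -0.42025152 -2.61907739]
```

Request:
carry_out(
  steps=[
    [[1,0,0,0.1,0,0,0],[1,0,0,0.04,0,0,0],[1,0,0,0,0,0,0],[1,0,0,0,0,0,0]],
  ],
)

```text
time: 47.05
eef_pos: [509.3, 120.8, 60.4]
eef_rot: [-0.019, 1.0, 0.0, 0.0]
force: [-1.4, 0.3, 5.6]
gripper_width: 33.1
grasp_force: 30.0
```

Request:
carry_out(
  steps=[
    [[0.3,0,0,0,0,0,0],[0.3,0,0,0,0,0,0],[0.3,0,0,0,0,0,0],[0.3,0,0,-3,0,0,0],[0.3,0,0,-3,0,0,0],[0.3,0,0,-4,0,0,0],[0.3,2,0,-4,0,0,0],[0.3,3,0,-3,0,0,0],[0.3,0,0,0,0,0,0],[0.3,0,0,0,0,0,0]],
  ],
)

```text
time: 48.05
eef_pos: [459.2, 118.9, 230.1]
eef_rot: [-0.019, 1.0, 0.0, 0.001]
force: [0.5, 0.6, 0.5]
gripper_width: 61.6
grasp_force: 0.0
```

```bash
python3 - <<'E'
from h import *
d=snap("side","s10.png");P=cloud(d);w=snap("wrist","w10.png");Q=cloud(w)
for n,(x,y) in dict(lub=(509,121),valve=(512,35),bend=(515,-53)).items():
    for S in(P,Q):
        m=(abs(S[...,0]-x)<22)&(abs(S[...,1]-y)<22)&(S[...,2]>30)&(S[...,2]<120);print(n,np.percentile(S[m][:,2],[95,99.5]).round(1))
a=d["color"][120:420,160:560,::-1];b=w["color"][100:330,100:540,::-1]
cv2.imwrite("pics/c10.png",np.hstack([cv2.resize(a,(400,300)),cv2.resize(b,(400,300))]))
E
```

```text
lub [97.  98.3]
lub [97.9 98.7]
valve [93.  97.5]
valve [93.4 97.8]
bend [86.4 88.6]
bend [85.9 87.3]
```

View pics/c10.png

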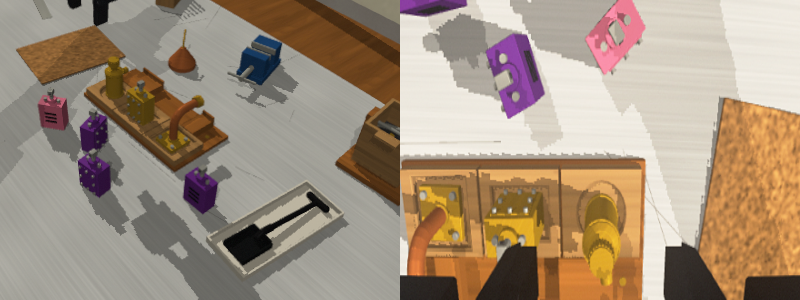

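All three fittings stand in their pockets (tops at about 97, 97 and 92 mm), the shovel lies flat in the tray, and the oil can is untouched. Handing in.

```bash
python3 -c "
from rig import hand_in;print(hand_in())"
```

```text
the job is handed in; nothing more can be done
None
```

The job is done and handed in after about 48 s of robot time: the shovel lies flat and lengthwise in the tray, all three fittings are back upright on their pocket floors, and the oil can and look-alikes were left alone.

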